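# Press home the cocked lid of a polish tin and box the tin

## Task

In the catch tray of the bench tin filler stands a polish tin whose press-on lid sits proud and crooked. While it stands in the tray, press the lid down until it is fully home all round, finishing with a firm push held on it for half a second, firm as a thumb (10 to 20 N) but not so hard as to dent it. Then lift the tin over to the wooden tote, set it down gently and upright in the empty bay, lid still home, let go, and leave everything else where it is.

Things in the scene. Friction and masses are not known exactly. Their poses are not given: they have to be found in the camera images.
- tin: the tin to close: loose bare metal can, diameter 60 mm, straight wall to a shoulder 70 mm above its base, about 0.3 kg; origin at the centre of its underside, z up. On it sits a flat-topped lid, diameter 54 mm, 12 mm thick; fully home its top is level and 85 mm above the tin's base, 3 mm of gap left over the shoulder. The lid stays where it is left, so it travels with the tin
- lid_mid (a point): centre of the lid's flat top; moves with the lid; its z axis is square to the lid's top
- lid_edge_a (a point): point on the rim of the lid's top, 27 mm from its centre, at the side that is higher when the lid is crooked (towards the tin's own +x)
- lid_edge_b (a point): point on the rim of the lid's top across from edge_a, at the low side (towards the tin's own -x)
- tray_mid (a point): centre of the catch tray's inner floor, 5 mm above the bench. Fixed open steel tray 210 mm (its x) by 160 mm (its y), walls 5 mm thick, 28 mm high. On its -y side the grey filler, 300 mm tall (hopper on top to 420 mm), face 150 mm from this point, with a short chute ending 90 mm from this point at 65 mm height. A spare lid lies loose in the tray's +x part
- tote_in (a point): centre of the inner floor of the plywood tote, 5 mm above the bench; x and y along the tote's. Fixed, 110 mm (x) by 290 mm (y), 35 mm high, walls 5 mm, two dividers making three bays in a row along y, about 95 mm apart, each 90 mm wide; two hold sealed tins, one is empty
- bay_disc: thin cork disc, diameter 72 mm, 3 mm thick, fixed on the floor of the tote's empty bay, at its middle: where the tin goes; origin at the centre of its underside, 5 mm above the bench
- sealed_1: a finished tin already in a bay of the tote: same size as the tin, lid home, overall 85 mm high; origin at the centre of its underside
- sealed_2: a second finished tin in another bay; the same
- spare_lid: bystander: a loose spare lid, diameter 54 mm, 10 mm thick, lying in the catch tray; origin at the centre of its underside
- cream_jar: bystander: jar, diameter 70 mm, 75 mm high; origin at the centre of its underside
- wax_block: bystander: dark block 50 x 90 x 30 mm; origin at the centre of its underside
- lid: the tin's lid (see tin). At the start 3 to 6 mm too high and also tilted 6 to 9 degrees. It slides down stiffly (about 8 N anywhere), but is levelled only by pressing near its high edge (10 to 15 N there); a push at the middle or low side leaves it crooked. Origin at the lid's underside, 12 mm from its axis towards the low side
There are look-alikes about, which are no part of the job. Leave any purple look-alike of the tin alone.

How it is judged:
On the way:
1. with the tin standing in the catch tray, the lid is fully home all round and a firm push of over 7 N is held on it (z of each of lid_edge_a, lid_edge_b in the frame of tin below 0.0865 m and contact force between the fingers and lid above 7 N and z of tin in the frame of tray_mid below 0.006 m and horizontal distance between tin and tray_mid below 0.11 m), for 0.2 s.
At the end, for the whole second after the job is handed in: The tin stands upright (within 0.08 rad), at rest, in the empty bay of the tote, centre within 25 mm of the cork disc's and its base within 8 mm of the tote floor, with both edges of the lid no more than 1.5 mm above fully home (85 mm above the tin's base) (z of each of lid_edge_a, lid_edge_b in the frame of tin below 0.0865 m and horizontal distance between tin and bay_disc below 0.025 m and z of tin in the frame of tote_in below 0.008 m and angle between tin's own z axis and vertical below 0.08 rad and linear speed of tin below 0.02 m/s); the robot touches nothing.
It fails at once if the lid is dented: pushed with more than 45 N (contact force between the fingers and lid above 45 N).
It fails at once if the tin is tipped over 0.6 rad (angle between tin's own z axis and vertical above 0.6 rad).
It fails at once if the tin is dropped or banged into the tote (reaches its floor faster than 0.35 m/s) (horizontal distance between tin and bay_disc below 0.06 m and z of tin in the frame of tote_in below 0.015 m and linear speed of tin above 0.35 m/s).
It fails at once if a sealed tin or another bystander is moved more than 30 mm (distance of any of sealed_1, sealed_2, cream_jar, wax_block, spare_lid from where it was at the start of the episode above 0.03 m).
It also fails if it takes over 45 s, if anything falls off the work surface, if the arm or the gripper's body presses on something with over 40 N, if the wrist force passes 120 N, or if a joint passes its speed limit or range.

## Robot

A 6-joint arm with a two-finger parallel gripper is mounted at the origin on the work surface. World frame = base frame: x ahead of the robot, y to its left, z up, the work surface at z = 0. Lengths are in m, angles in rad, forces in N, time in s.
With the tool pointing down it reaches from about 0.3 to 0.825 m from the base axis. Payload 5.4 kg.
Tool frame: the origin (TCP) lies midway between the tips of the shut fingers; the grasp point (between the pads) lies ctrl.hold_point_z behind it (ctrl.hold_point_z is the distance from the TCP to the grasp point, in m); z points along the fingers, y is the line along which they close (so a half turn about z gives the same grasp; the last joint's range is limited). The gripper opens to 92 mm and grips with 3 to 60 N. Pads are 20 mm wide; open, the fingers measure 128 mm over their backs; the gripper's body (75 mm by 189 mm) begins 69 mm behind the grasp point.
Start: joints at [0.915, 0.158, 1.597, -0, 1.386, -0.21], TCP at [0.248, 0.519, 0.215] pointing down, gripper open.
Joint ranges: [-2.91, 2.91], [-0.94, 2.29], [0.18, 2.7], [-1.29, 4.43], [0.17, 2.64], [-3, 3]. Speed limits (rad/s): [2.57, 2.57, 3.14, 3.14, 3.14, 3.14].

## Interface

Orientations are given as a 3x3 rotation matrix whose columns are the frame's x, y, z axes.
In Python, from rig import ctrl gives the robot as it stands. Calls block until the motion is done:
- ctrl.move_ptp(position, orientation): joint-space move of the TCP to a pose.
- ctrl.move_straight(position, feed=0.15, attitude=None, stop_force=None): straight line of the TCP; attitude=None keeps the orientation; feed is the mean speed in m/s. With stop_force (N) it stops when the force on the tool has changed by that much, and returns True; else False.
- ctrl.movej(angles): joint-space move.
- ctrl.grip(opening, strength=None): finger opening in m; strength is the grip in N (None keeps the last); returns when the fingers have stopped.
- ctrl.wait(seconds).
- ctrl.inverse_kinematics(position, orientation): joint angles nearest the present ones, or None.
- ctrl.capture(name): name is "side" or "top" or "wrist"; returns (picture, depth): 384x512x3 uint8, blue, green, red; 384x512 float32, m along the optical axis (not along the pixel's ray), 0 where there is no reading.
- ctrl.calibration(name): a dict with "mtx" (3x3 intrinsics, pixels), "R" (3x3) and "t" (3): a world point X has camera coordinates R X + t. Camera axes: x right, y down, z forward; pixel columns grow to the right and rows downward; lengths in m; the calibration is good to about 2 mm. A picture is of the moment at which its call begins: read the wrist's pose just before it. calibration takes no time and is no camera call; for the wrist camera it gives the pose at the moment of the call.
A pose or a line that the arm cannot do raises ctrl.Unreachable and nothing moves.
- ctrl.job_done(): hands the job in; it is judged then, once.
Trained networks look in the newest picture that a camera, given by its name, has taken for a name from the list of things; names that differ only in an ending like _2 or _b are one class to them, and where a whole thing is asked for, a point or a joint stands for the part that bears it (a point fixed in the world has none). Each returns a list of dicts, best first, with "score" (0 to 1); they miss things now and then, are a little off and sometimes report something else, mostly with a low value. They report only what shows in the picture. A call takes as long as a camera call. They do not tell look-alikes from the thing itself.
- ctrl.trace(label, camera): "pixels" (384x512 bool, what is visible of it) and "position" ([column, row] in pixels, amid what is visible of it).
- ctrl.landmark_of(label, camera): "position" ([column, row] in pixels: a listed point, or the origin of a listed thing).
Readings, each from a call of its own:
- ctrl.read_time(): time.
- ctrl.read_joint_pos(): joint angles.
- ctrl.read_joint_vel(): joint speeds.
- ctrl.read_tau(): joint torques, N m.
- ctrl.read_tool_pos(): TCP position.
- ctrl.read_ee_rot(): TCP orientation.
- ctrl.read_contact_force(): force on the tool from outside, world axes, zero at the start.
- ctrl.read_wrist_torque(): the same for the moment, N m.
- ctrl.read_opening(): finger opening in m.
- ctrl.read_finger_force(): force on a finger pad.
Only numpy, scipy, OpenCV 4.12 (cv2) and the standard library are available. Lean on these libraries where they do the work, as an engineer would, in place of code of your own. Each camera call takes 0.05 s, during which the arm holds its last target. There are 200 camera calls.

## Working session

There is one attempt and no reset: what is moved stays moved. The work goes in short steps, each a Python script; the robot and the scene stay as the last script left them, time stands still between calls to the robot, and variables do not carry over. Pictures are saved under pics/ and viewed, at most 10 in all, crops included, and the job is handed in when it is done.

```bash
ls; mkdir -p pics
cat > h.py <<'E'
from rig import ctrl
import numpy as np, cv2
def cal(c):
    k=ctrl.calibration(c); return np.array(k["mtx"]),np.array(k["R"]),np.array(k["t"])
def cloud(c,depth):
    K,R,t=cal(c); v,u=np.mgrid[:depth.shape[0],:depth.shape[1]]
    p=np.stack([(u-K[0,2])/K[0,0]*depth,(v-K[1,2])/K[1,1]*depth,depth],-1)
    return (p-t)@R      # world, HxWx3
def at_z(c,px,z):
    K,R,t=cal(c); d=R.T@np.linalg.solve(K,[px[0],px[1],1]); o=-R.T@t
    return o+d*(z-o[2])/d[2]
def tri(obs):
    A=[];b=[]
    for c,px in obs:
        K,R,t=cal(c); d=R.T@np.linalg.solve(K,[px[0],px[1],1]); d/=np.linalg.norm(d); o=-R.T@t
        P=np.eye(3)-np.outer(d,d); A.append(P); b.append(P@o)
    return np.linalg.lstsq(np.vstack(A),np.hstack(b),rcond=None)[0]
E
python3 - <<'E'
from h import *
for c in ("top","side"):
    im,d=ctrl.capture(c); cv2.imwrite(f"pics/{c}0.png",im); np.save(f"{c}0.npy",d)
    cl=cloud(c,d)
    for l in ("tin","lid","lid_mid","lid_edge_a","tray_mid","tote_in","bay_disc","sealed_1","spare_lid","cream_jar","wax_block"):
        print(c,l,[(np.round(x["position"]).astype(int).tolist(),round(x["score"],2),np.round(at_z(c,x["position"],0.09 if l[:4] in("lid","lid_") else .005),3)[:2].tolist()) for x in ctrl.landmark_of(l,c)])
    for l in ("tin","lid"):
        for x in ctrl.trace(l,c):
            m=x["pixels"]; p=cl[m&(d>0)]
            print(" trace",l,round(x["score"],2),np.round(x["position"]),m.sum(),np.round(np.median(p,0),3),np.round(p.max(0),3))
a=cv2.imread("pics/top0.png");b=cv2.imread("pics/side0.png")
print(ctrl.hold_point_z,ctrl.read_time(),ctrl.calibration("wrist"))
E
```

```text
pics
top tin [([283, 261], 0.9, [0.369, -0.036]), ([342, 280], 0.81, [0.325, -0.184]), ([290, 120], 0.69, [0.74, -0.048]), ([374, 289], 0.64, [0.305, -0.266]), ([336, 211], 0.6, [0.501, -0.171])]
top lid [([383, 290], 0.82, [0.308, -0.264]), ([338, 213], 0.73, [0.486, -0.16]), ([345, 278], 0.72, [0.335, -0.175]), ([212, 203], 0.57, [0.503, 0.143]), ([288, 268], 0.56, [0.354, -0.04])]
top lid_mid [([383, 295], 0.89, [0.299, -0.264]), ([341, 212], 0.83, [0.489, -0.166]), ([286, 262], 0.81, [0.368, -0.035]), ([347, 280], 0.65, [0.331, -0.178])]
top lid_edge_a [([333, 216], 0.96, [0.479, -0.148]), ([282, 276], 0.96, [0.335, -0.028]), ([376, 280], 0.84, [0.332, -0.246]), ([286, 254], 0.77, [0.386, -0.036]), ([208, 203], 0.73, [0.503, 0.152]), ([390, 304], 0.7, [0.279, -0.28]), ([360, 280], 0.64, [0.332, -0.209]), ([353, 203], 0.56, [0.512, -0.195]), ([334, 278], 0.56, [0.333, -0.15])]
top tray_mid [([346, 204], 0.67, [0.52, -0.195]), ([234, 120], 0.45, [0.738, 0.101])]
top tote_in [([213, 204], 0.7, [0.512, 0.149])]
top bay_disc [([242, 216], 0.57, [0.481, 0.071])]
top sealed_1 [([214, 20
[... 2385 characters left out ...]
.] 281 [ 0.496 -0.173  0.095] [ 0.522 -0.144  0.1  ]
 trace lid 0.83 [166. 294.] 382 [ 0.307 -0.271  0.084] [ 0.333 -0.243  0.089]
 trace lid 0.78 [191. 214.] 251 [ 0.369 -0.044  0.084] [ 0.394 -0.014  0.089]
 trace lid 0.58 [176. 262.] 347 [ 0.334 -0.187  0.084] [ 0.36  -0.113  0.09 ]
0.0187 1.4 {'mtx': array([[270.94489561,   0.        , 257.49635852],
       [  0.        , 270.94489561, 186.46952626],
       [  0.        ,   0.        ,   1.        ]]), 'R': array([[ 4.31784190e-01,  9.01976947e-01, -1.34119144e-05],
       [ 8.66378455e-01, -4.14738746e-01,  2.78172869e-01],
       [ 2.50899953e-01, -1.20122267e-01, -9.60531027e-01]]), 't': array([-0.57581861, -0.03138423,  0.39254017])}
```

Run:
```python
import cv2
a=cv2.imread("pics/top0.png");b=cv2.imread("pics/side0.png")
cv2.imwrite("pics/ov.png",cv2.resize(cv2.vconcat([a[90:330,130:430],b[130:330,120:420]]),None,fx=1.33,fy=1.33))
```

```text
(no output)
```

View pics/ov.png

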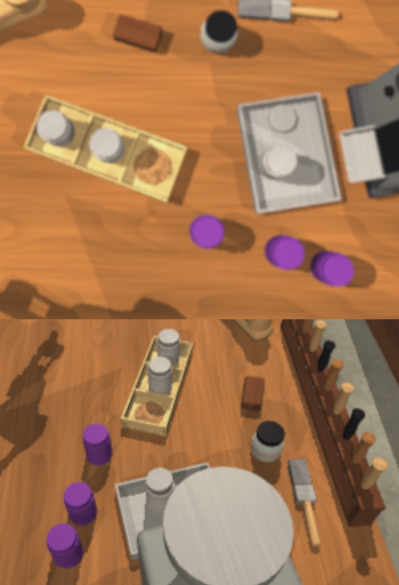

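View pics/top0.png

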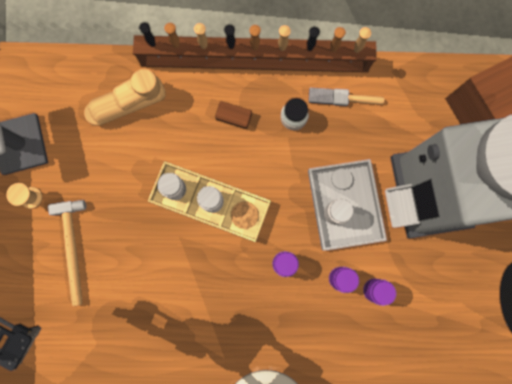

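The bare metal tin in the tray is at top (341,212) and side (238,256). It could be confused with:
- three purple look-alikes at top (286,264), (344,280) and (380,292)
- the sealed tins at (171,185) and (209,199)
- the spare lid at (342,178)

I choose the bare tin in the tray. The empty bay with the cork disc is at (243,214). Next I'll take a close wrist view.

```bash
cat >> h.py <<'E'
def down(yaw):  # tool z down, closing axis y at world angle yaw
    y=np.array([np.cos(yaw),np.sin(yaw),0]); z=np.array([0,0,-1.]); return np.column_stack([np.cross(y,z),y,z])
E
python3 - <<'E'
from h import *
K,R,t=cal("wrist"); o=-R.T@t; Rt=ctrl.read_ee_rot(); p=ctrl.read_tool_pos()
print("cam in tool",Rt.T@(o-p), "optical axis in tool",Rt.T@R[2]); print(Rt)
t0=np.array([.49,-.163]); ty=np.arctan2(-.186+.163,.59-.49)
best=None
for yaw in (ty,ty+np.pi):
    for z in (.27,):
        q=ctrl.inverse_kinematics([*t0,z],down(yaw)); print(yaw,q)
        if q is not None and (best is None or abs(q[5])<abs(best[1][5])): best=(yaw,q)
yaw=best[0]
off=(Rt.T@(o-p)); ax=Rt.T@R[2]
D=down(yaw)
for i,h in enumerate((.25,.30)):
    cam_ground=D@off+ (D@ax)*((h-off[2]-.09)/ (ax[2]))   # where axis hits lid height
    pos=np.array([*(t0-cam_ground[:2]),h])
    try: ctrl.move_ptp(pos,D)
    except ctrl.Unreachable: print("unreach",pos); continue
    ctrl.wait(.3)
    im,d=ctrl.capture("wrist"); cv2.imwrite(f"pics/w{i}.png",im); np.save(f"w{i}.npy",d)
    cl=cloud("wrist",d); np.save(f"w{i}cl.npy",cl)
    print(pos)
    for l in ("tin","lid","lid_mid","lid_edge_a","tray_mid","spare_lid"):
        print(l,[(np.round(x["position"],1).tolist(),round(x["score"],2),np.round(at_z("wrist",x["position"],.095),3)[:2].tolist()) for x in ctrl.landmark_of(l,"wrist")])
    for x in ctrl.trace("lid","wrist"):
        m=x["pixels"]; p=cl[m&(d>0)]
        print(" trace",round(x["score"],2),np.round(x["position"]),m.sum(),np.round(np.median(p,0),4),np.round(p.max(0),3))
print(ctrl.read_time())
E
```

```text
cam in tool [ 0.07865529  0.00089271 -0.17114869] optical axis in tool [-2.78191343e-01 -2.26588313e-04  9.60525651e-01]
[[-9.02277488e-01  4.31155811e-01 -8.47290978e-06]
 [ 4.31155811e-01  9.02277488e-01  2.70611878e-05]
 [ 1.93125041e-05  2.07635562e-05 -1.00000000e+00]]
-0.22606838799388387 [-5.55460975e-01 -2.82817202e-02  1.68378564e+00 -4.44089210e-16
  1.48608873e+00 -3.29392587e-01]
2.9155242655959093 [-5.55460975e-01 -2.82817202e-02  1.68378564e+00 -4.44089210e-16
  1.48608873e+00  2.81220007e+00]
[ 0.49307343 -0.14600307  0.25      ]
tin [([157.5, 108.6], 0.98, [0.398, -0.043]), ([166.2, 202.8], 0.63, [0.372, -0.155])]
lid [([257.2, 187.3], 0.87, [0.489, -0.161]), ([129.7, 110.6], 0.8, [0.366, -0.038]), ([148.6, 215.5], 0.76, [0.344, -0.167])]
lid_mid [([136.2, 110.5], 0.7, [0.373, -0.04]), ([149.1, 227.4], 0.64, [0.339, -0.183]), ([263.4, 187.3], 0.62, [0.497, -0.163]), ([283.3, 203.7], 0.34, [0.517, -0.19])]
lid_edge_a [([281.0, 201.3], 0.87, [0.515, -0.186]), ([246.2, 179.9], 0.72, [0.478, -0.149]), ([154.7, 106.2], 0.71, [0.396, -0.04]), ([109.7, 109.2], 0.65, [0.344, 
[... 1267 characters left out ...]
 ([163.5, 237.9], 0.93, [0.331, -0.208]), ([248.4, 179.0], 0.84, [0.48, -0.147]), ([156.4, 203.0], 0.8, [0.339, -0.152]), ([280.3, 200.6], 0.68, [0.517, -0.189]), ([175.5, 263.4], 0.47, [0.336, -0.254])]
tray_mid [([279.2, 189.5], 0.87, [0.519, -0.172])]
spare_lid [([316.3, 170.4], 0.97, [0.577, -0.156])]
 trace 0.85 [156. 216.] 674 [ 0.3321 -0.1718  0.086 ] [ 0.36  -0.153  0.088]
 trace 0.69 [265. 192.] 1050 [ 0.4969 -0.1639  0.0963] [ 0.523 -0.139  0.1  ]
 trace 0.6 [153. 121.] 1252 [ 0.3693 -0.0363  0.086 ] [ 0.394 -0.011  0.089]
 trace 0.58 [176. 273.] 59 [ 0.3271 -0.2787  0.0858] [ 0.333 -0.268  0.087]
 trace 0.47 [294. 226.] 15843 [ 0.5293 -0.2604  0.0271] [ 0.643 -0.097  0.405]
5.6417
```

```bash
cat >> h.py <<'E'
def lidfit(cl,d,c0,zmin=.086,zmax=.106,r=.04):
    p=cl[(d>0)&(np.hypot(cl[...,0]-c0[0],cl[...,1]-c0[1])<r)&(cl[...,2]>zmin)&(cl[...,2]<zmax)]
    m=np.ones(len(p),bool)
    for _ in range(6):
        c=p[m].mean(0); n=np.linalg.svd(p[m]-c)[2][2]; n*=np.sign(n[2]); res=(p-c)@n; m=abs(res)<.0015
    q=p[m]; (cx,cy),rr=cv2.minEnclosingCircle(q[:,:2].astype(np.float32))
    z=c[2]-(n[0]*(cx-c[0])+n[1]*(cy-c[1]))/n[2]
    up=-n[:2]/np.linalg.norm(n[:2])
    return dict(center=np.round([cx,cy,z],4),rad=round(rr,4),tilt_deg=round(float(np.degrees(np.arccos(n[2]))),2),up=np.round(up,3),n=len(q),rms=round(float(res[m].std()),5))
E
python3 - <<'E'
from h import *
for i in (0,1):
    cl=np.load(f"w{i}cl.npy"); d=np.load(f"w{i}.npy"); print(lidfit(cl,d,(.497,-.164)))
    print(" purple check",lidfit(cl,d,(.3695,-.0365),.082,.1))
    p=cl[(d>0)&(np.hypot(cl[...,0]-.51,cl[...,1]+.13)<.015)]; print(" tray floor z",np.median(p[:,2]))
im=cv2.imread("pics/w0.png"); cv2.imwrite("pics/w0c.png",cv2.resize(im[110:260,180:380],None,fx=4,fy=4,interpolation=cv2.INTER_CUBIC))
E
```

```text
{'center': array([ 0.4965, -0.1657,  0.0963]), 'rad': 0.0269, 'tilt_deg': 5.72, 'up': array([ 0.742, -0.67 ]), 'n': 1310, 'rms': 0.00063}
 purple check {'center': array([ 0.3671, -0.037 ,  0.0859]), 'rad': 0.0269, 'tilt_deg': 0.17, 'up': array([ 0.499, -0.867]), 'n': 1546, 'rms': 0.00066}
 tray floor z 0.36637868568083765
{'center': array([ 0.497 , -0.1659,  0.0965]), 'rad': 0.0269, 'tilt_deg': 5.85, 'up': array([ 0.741, -0.671]), 'n': 988, 'rms': 0.00067}
 purple check {'center': array([ 0.3675, -0.0368,  0.0861]), 'rad': 0.0269, 'tilt_deg': 0.14, 'up': array([0.589, 0.808]), 'n': 1122, 'rms': 0.00067}
 tray floor z 0.41390852227182434
```

View pics/w0c.png

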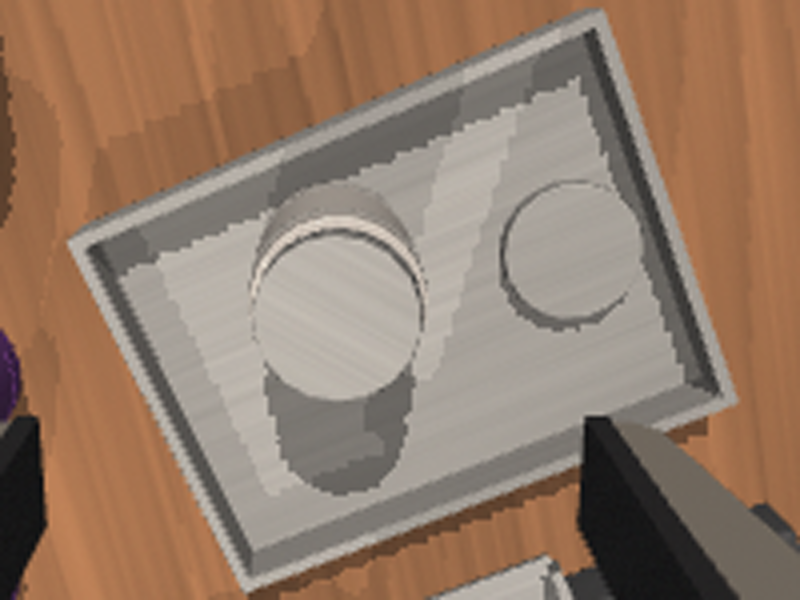

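The crop shows the bare-metal tin with its lid at about (337,315), and the spare lid at (572,255). The plane fit puts the lid's high side towards (0.74,-0.67), with a tilt of about 6° and the centre about 6 mm high. I'll press at the high edge first.

```bash
cat >> h.py <<'E'
def press(xy,zstart,zend,N,feed=.008,hold=.6):
    ctrl.move_straight([*xy,zstart],feed=.1); ctrl.wait(.2); b=ctrl.read_contact_force()[2]
    r=ctrl.move_straight([*xy,zend],feed=feed,stop_force=N); f=[]
    for _ in range(int(hold/.1)): f.append(round(ctrl.read_contact_force()[2]-b,1)); ctrl.wait(.1)
    print("press",np.round(xy,4),"stop",r,"z",round(ctrl.read_tool_pos()[2],4),"F",f,"t",ctrl.read_time()); return r
E
python3 - <<'E'
from h import *
up=np.array([.742,-.67]); c=np.array([.497,-.166]); p=c+.021*up
yaw=np.arctan2(up[0],-up[1])
ctrl.grip(0.0,20)
ctrl.move_ptp([*p,.14],down(yaw))
press(p,.112,.085,12)
E
```

```text
press [ 0.5126 -0.1801] stop True z 0.0903 F [np.float64(4.7), np.float64(4.5), np.float64(5.1), np.float64(6.0), np.float64(5.6)] t 11.8083
```

```bash
cat >> h.py <<'E'
def push_hold(xy,zstart,target=14,secs=.7):
    ctrl.move_straight([*xy,zstart],feed=.1); ctrl.wait(.2); b=ctrl.read_contact_force()[2]
    ctrl.move_straight([*xy,.084],feed=.008,stop_force=target); f=[]; z=ctrl.read_tool_pos()[2]; t0=ctrl.read_time(); th=0
    while th<secs and ctrl.read_time()-t0<4:     # servo the commanded height on the force
        F=ctrl.read_contact_force()[2]-b; f.append(round(float(F),1)); ta=ctrl.read_time()
        if abs(F-target)>1.5: z=max(z-np.clip((target-F)*4e-5,-4e-4,4e-4),.082); ctrl.move_straight([*xy,z],feed=.01)
        ctrl.wait(.05); th=th+ctrl.read_time()-ta if F>9 else 0
    print("push",np.round(xy,4),"zcmd",round(z,4),"z",round(ctrl.read_tool_pos()[2],4),"F",f,"t",ctrl.read_time())
E
python3 - <<'E'
from h import *
up=np.array([.742,-.67]); c=np.array([.497,-.166])
push_hold(c+.021*up,.093,14,.3)
ctrl.move_straight([*(c+.021*up),.11],feed=.1)
push_hold(c,.1,14,.7)
ctrl.move_straight([*c,.14],feed=.1)
D=down(-.226); ctrl.move_ptp([.493,-.146,.25],D); ctrl.wait(.3)
im,d=ctrl.capture("wrist"); cl=cloud("wrist",d); print(lidfit(cl,d,c,.082)); cv2.imwrite("pics/w2.png",im); np.save("w2cl.npy",cl); np.save("w2.npy",d)
print(ctrl.read_time())
E
```

```text
push [ 0.5126 -0.1801] zcmd 0.0887 z 0.0902 F [6.0, 3.3, 7.4, 7.1, 8.5, 10.1] t 14.7333
push [ 0.497 -0.166] zcmd 0.0888 z 0.0902 F [4.7, 5.3, 7.6, 9.2, 10.6, 10.5] t 18.7833
{'center': array([ 0.4976, -0.1665,  0.0912]), 'rad': 0.0269, 'tilt_deg': 0.15, 'up': array([0.272, 0.962]), 'n': 1266, 'rms': 0.00064}
20.8083
```

Run:
```python
from h import *
for c in ("top","side"):
    im,d0=cv2.imread(f"pics/{c}0.png"),np.load(f"{c}0.npy"); cl=cloud(c,d0)
    a=lidfit(cl,d0,(.52,.155),.083,.097); b=lidfit(cl,d0,(.555,.245),.083,.097); print(c,a["center"],a["rad"],b["center"],b["rad"])
    v=(a["center"]-b["center"])[:2]; print(" spacing",np.linalg.norm(v),"extrap bay",a["center"][:2]+v/np.linalg.norm(v)*.095, "tote y ang",np.arctan2(*(-v[::-1])))
    for l in ("bay_disc","tote_in"):
        for x in ctrl.trace(l,c):
            p=cl[x["pixels"]&(d0>0)]; q=p[p[:,2]<.016]; print(l,round(x["score"],2),x["position"],np.round(p.mean(0),4),len(q),np.round(np.median(q,0),4),cv2.minEnclosingCircle(q[:,:2].astype(np.float32)) if len(q)>9 else 0)
    # tote rim points -> rectangle
    m=(abs(cl[...,2]-.035)<.004)&(np.hypot(cl[...,0]-.52,cl[...,1]-.155)<.19)
    r=cv2.minAreaRect(cl[m][:,:2].astype(np.float32)); print(" rim rect",r,m.sum())
cl=np.load("w2cl.npy");d=np.load("w2.npy"); f=cl[...,2]
m=(d>0)&(abs(cl[...,2]-.028)<.0045)&(np.hypot(cl[...,0]-.52,cl[...,1]+.175)<.16); print("tray rim",cv2.minAreaRect(cl[m][:,:2].astype(np.float32)),m.sum(), ctrl.read_time())
```

```text
top [0.5171 0.1515 0.0893] 0.0264 [0.5472 0.249  0.0892] 0.0267
 spacing 0.10204048216271815 extrap bay [0.48907681 0.0607272 ] tote y ang 1.271360728575806
bay_disc 0.88 [243.5, 215.1] [0.483  0.0675 0.0071] 615 [0.4834 0.0675 0.0071] ((0.4829654395580292, 0.06720785051584244), 0.03657172992825508)
bay_disc 0.69 [197.6, 207.9] [0.5157 0.1571 0.012 ] 2244 [0.5138 0.1578 0.0044] ((0.5178627371788025, 0.1564428210258484), 0.1479228287935257)
bay_disc 0.32 [431.1, 185.0] [ 0.5338 -0.313   0.181 ] 3907 [ 0.518  -0.2127  0.0038] ((0.5428987741470337, -0.3566354215145111), 0.26569828391075134)
tote_in 0.79 [201.0, 210.6] [0.5156 0.1571 0.0124] 2397 [0.5134 0.1567 0.0043] ((0.5189852714538574, 0.1609891802072525), 0.15385140478610992)
 rim rect ((0.5152928829193115, 0.15664324164390564), (0.2893410623073578, 0.11003372073173523), 70.74235534667969) 646
side [0.5219 0.1494 0.0896] 0.0269 [0.5511 0.2465 0.089 ] 0.0279
 spacing 0.10139551272122449 extrap bay [0.49454179 0.05842457] tote y ang 1.2786782817049245
bay_disc 0.67 [233.8, 201.3] [0.4888 0.067  0.0075] 285 [0.4898 0.0672 0.0076] ((0.4884101152420044, 0.06708355247974396), 0.03730949014425278)
tote_in 0.61 [238.1, 185.1] [0.5098 0.1261 0.0165] 863 [0.5075 0.1138 0.0056] ((0.5150503516197205, 0.15782076120376587), 0.15876565873622894)
 rim rect ((0.5201772451400757, 0.15368665754795074), (0.2937982976436615, 0.11053327471017838), 70.6271743774414) 334
tray rim ((0.5008594393730164, -0.22762252390384674), (0.26107147336006165, 0.22073215246200562), 10.309873580932617) 1764 21.0083
```

Run:
```python
from h import *
c=np.array([.4976,-.1665]); D=down(.18); T=ctrl.read_time
ctrl.move_ptp([*c,.11],D); ctrl.wait(.1); b=ctrl.read_contact_force()[2]
ctrl.move_straight([*c,.093],feed=.05); ctrl.move_straight([*c,.0884],feed=.012); f=[]
for _ in range(6): f.append(round(float(ctrl.read_contact_force()[2]-b),1)); ctrl.wait(.1)
print("push F",f,T())
ctrl.move_straight([*c,.125],feed=.15); ctrl.grip(.092); print(T())
r=ctrl.move_straight([*c,.039],feed=.12,stop_force=12); print("blocked",r,ctrl.read_tool_pos(),T())
if not r:
    ctrl.grip(.04,25); print("opening",ctrl.read_opening(),ctrl.read_finger_force(),ctrl.read_tool_pos(),T())
```

```text
push F [10.4, 10.5, 9.9, 10.0, 9.6, 10.4] 23.3583
25.125
blocked False [ 0.49821064 -0.16686605  0.03972467] 25.9917
opening 0.059760593986792156 25.000441074371338 [ 0.49759003 -0.16656927  0.0392082 ] 26.575
```

Run:
```python
from h import *
T=ctrl.read_time; d=np.array([.4885,.067]); c=np.array([.4976,-.1665])
z0=ctrl.read_tool_pos()[2]
ctrl.move_straight([*c,.18],feed=.15); print(ctrl.read_opening(),ctrl.read_contact_force(),T())
ctrl.move_straight([*d,.18],feed=.18,attitude=down(-.337)); ctrl.wait(.2); print(T())
im,dp=ctrl.capture("wrist"); cv2.imwrite("pics/w3.png",im)
im,dp=ctrl.capture("top"); cv2.imwrite("pics/t3.png",im); cl=cloud("top",dp); print(lidfit(cl,dp,d,.215,.24),ctrl.read_opening(),T(),z0)
im2,_=ctrl.capture("side")
cv2.imwrite("pics/c3.png",cv2.hconcat([cv2.resize(im[140:260,140:290],(450,360)),cv2.resize(im2[110:230,180:300],(340,360))]))
```

```text
0.05956903172869185 [-0.44170256  0.53275324 -4.04989984] 27.6667
29.3167
{'center': array([0.4679, 0.0444, 0.2161]), 'rad': 0.0011, 'tilt_deg': 48.17, 'up': array([0.451, 0.892]), 'n': 2, 'rms': 0.0} 0.059370319997524096 29.4167 0.03920820123440291
```

View pics/c3.png

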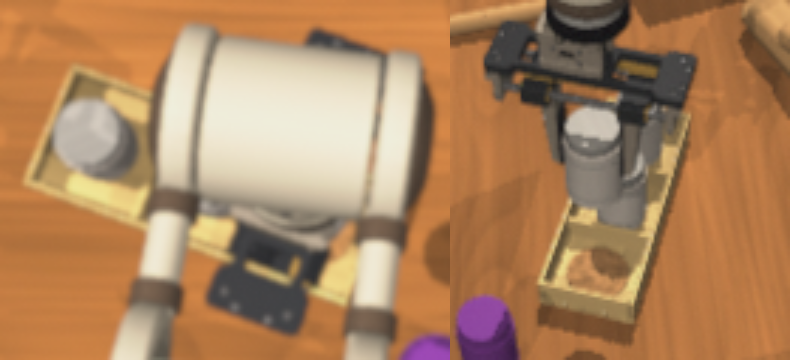

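View pics/w3.png

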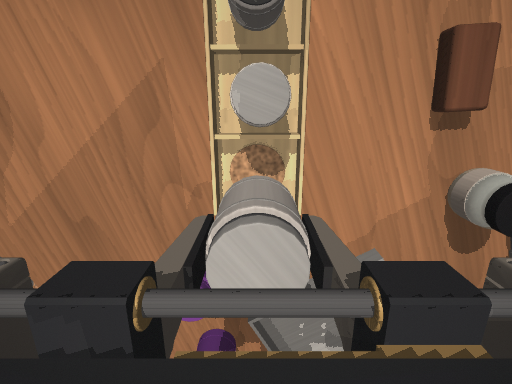

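The side view shows the tin held upright over the empty bay. In the wrist view the tote walls at columns 210 and 305 are centred on the tool, and the divider is at about (257,136). I'll check the divider distance, then lower the tin.

Run:
```python
from h import *
T=ctrl.read_time; d=np.array([.4885,.067]); ty=np.array([np.cos(-.337+np.pi/2),np.sin(-.337+np.pi/2)]); tx=np.array([ty[1],-ty[0]])
w=at_z("wrist",(257,136),.035)[:2]-d; print("divider along y",w@ty,"x off",w@tx)
if not .038<w@ty<.057: raise SystemExit
ctrl.move_straight([*d,.065],feed=.13); print(T())
r=ctrl.move_straight([*d,.0402],feed=.03,stop_force=5); z=ctrl.read_tool_pos()[2]; print("stop",r,z,T())
```

```text
divider along y 0.0482812120366526 x off -0.000406483686155834
30.5
stop True 0.04213546330786964 31.2167
```

Run:
```python
from h import *
T=ctrl.read_time; d=np.array([.4885,.067])
ctrl.grip(.09); ctrl.move_straight([*d,.19],feed=.15); print(ctrl.read_opening(),T())
ctrl.move_straight([.4885-.03,.067-.075,.24],feed=.2); ctrl.wait(.2)
im,dp=ctrl.capture("wrist"); cl=cloud("wrist",dp); cv2.imwrite("pics/w4.png",im); print(lidfit(cl,dp,d,.088,.1),T())
```

```text
0.0899136198481468 32.9667
{'center': array([0.4881, 0.0671, 0.0942]), 'rad': 0.0269, 'tilt_deg': 0.03, 'up': array([0.421, 0.907]), 'n': 1753, 'rms': 0.00066} 33.8417
```

View pics/w4.png

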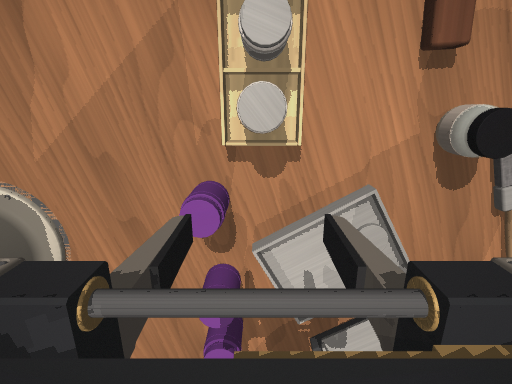

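The wrist view shows the tin upright and centred in the bay at about (262,107). Its lid is level (0.03°) and home, at 0.094 m including the roughly 1 mm depth bias. The gripper is clear of everything.

```bash
python3 -c "
from rig import ctrl
print(ctrl.job_done())"
```

```text
the job is handed in; nothing more can be done
None
```

The job is handed in: the lid was pressed home and level in the tray with a push of about 10 N held for 0.6 s, and the tin now stands upright and released on the cork disc in the tote's empty bay; the hand-in call returned no verdict.

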